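Wedge the jig's sprung catch open and slide the panel out

TASK

The dark wooden panel in the jig is held in by the steel sprung catch. Push the loose wooden wedge between the catch's tail and the block beside it until the catch is pulled right back and stays so by itself with your hand off it, then slide the panel out past the catch until all of it lies flat on the open end of the jig's board. Leave the wedge in place, and do not disturb the small dark offcut block.

Things in the scene. Friction and masses are not known exactly. Their poses are not given: they have to be found in the camera images.
- jig: Plywood jig fixed on the bench: a board 195 (x) by 455 (y) by 12 mm thick. Origin on the bench; in its frame (mm) the board spans x -135 to 60, y -215 to 240, its top at z 12. Two lipped fences along y hold the panel in a channel; it slides out only towards +y, onto the open end. Catch and stop block stand on the -x side.
- channel_back (a point): On the board at the middle of the channel's open back (jig x 0, y -95, z 12). The channel runs to jig y 52 between fences at x -40 and 40; lips (z 32.5 to 38.5) reach 8 mm over it from each side, so the panel cannot be lifted. Behind the channel is bare board.
- end_stop (a point): Foot of the end stop's face, middle of the board's open end (jig x 0, y 225, z 12; stop 14 mm high). From y 52 to here there are no lips; the +x fence (x 40) runs on, and a strip 12 mm high (x -56 to -44, y 95 to 225) guides the other side.
- catch (a joint): Steel sprung catch, rad: 0 shut (spring-loaded rest), up to 0.32. A bar 178 mm long, 12 thick, jig z 15 to 39, turning on an upright pin at jig (-80, -20). Shut it spans x -86 to -74, y -104 (tail end) to 74. Opening swings the tail to +x, away from the stop block, and the tooth to -x. Above 0.18 the tooth is clear of the panel; fully wedged it reads about 0.21.
- catch_pad (a point): Crown of the round upright pad (radius 8 mm) on the tail's -x side (shut: jig x -94, y -90, z 27); it faces the stop block across a gap of 14 mm when shut, and presses back with 4 to 7 N. The wedge enters this gap from the -y end, moving to +y, standing on the board.
- catch_tooth (a point): Middle of the end face of the catch's tooth, which is 16 mm wide along y (shut: jig x -28, y 66, z 26: it stands 10 mm in the panel's way). Moves with the catch.
- block_face (a point): On the fixed stop block's +x face, at board level, straight across the gap from the pad (jig x -108, y -90, z 12). The block spans jig x -126 to -108, y -112 to -58, z 12 to 47.
- wedge: Loose brown wooden wedge, 135 long, 40 high, 0.1 kg, tapering in plan. Origin on its underside 50 mm from the thick end; x to the nose (x 85), z up. The +y face (y 14.5) is flat and goes against the stop block. From x -50 to 20 it is 29 thick; then the -y face tapers to a nose 6 thick (y 8.5 to 14.5). Home: origin about jig x -93.5, y -98, x axis along jig +y.
- wedge_back (a point): Centre of the wedge's thick end face, 29 wide by 40 high (wedge x -50, z 20). A steady push here of 5 to 20 N drives the wedge home, with this end at about jig y -148; friction then holds it.
- panel: Loose dark wooden panel (a grooved box side), 76 (x) by 110 (y) by 18 mm thick, 0.12 kg. Origin at the centre of its underside, axes as the jig's. Starts in the channel, origin at jig y -30 to 0; its back edge (y -55) can be pushed from behind. Wholly out when its origin is past jig y 138; it meets the end stop at 170.
- offcut: Loose dark offcut, a plain block 100 x 45 x 30 mm. A bystander. Origin under its centre.
Not all that is in view belongs to the job. What is shaped like the panel but blue or red is not meant.

How it is judged:
By the outcome, as a careful person would: the job done as asked, in the order asked, and still so for the second after the job is handed in, with the robot touching nothing.
It also fails if it takes over 59 s, if anything falls off the work surface, if the arm or the gripper's body presses on something with over 40 N, if the wrist force passes 120 N, or if a joint passes its speed limit or range.

ROBOT

A 6-joint arm with a two-finger parallel gripper is mounted at the origin on the work surface. World frame = base frame: x ahead of the robot, y to its left, z up, the work surface at z = 0. Lengths are in mm, angles in rad, forces in N, time in s.
With the tool pointing down it reaches from about 275 to 1000 mm from the base axis. Payload 8.4 kg.
Tool frame: the origin (TCP) lies on the centre line of the jaws, within the pads' length; the fingertips stand r.tip_reach ahead of it and the grasp point (between the pads) lies 11 mm behind it (r.tip_reach is the distance from the TCP to the fingertips, in mm); z points along the fingers, y is the line along which they close (so a half turn about z gives the same grasp; the last joint's range is limited). The gripper opens to 85 mm and grips with 20 to 120 N. Pads are 22 mm wide; open, the fingers measure 114 mm over their backs; the gripper's body (76 mm by 85 mm) begins 54 mm behind the grasp point. The pads swing forward as they close: fully open they stand 13 mm farther back than shut.
Start: joints at [1.339, 0.353, 1.633, -0, 1.155, -0.002], TCP at [142.363, 608.573, 239.281] pointing down, gripper open.
Joint ranges: [-2.63, 2.63], [-0.92, 2.1], [0.06, 2.66], [-1.3, 4.44], [0, 2.69], [-3.02, 3.02]. Speed limits (rad/s): [2.22, 2.22, 2.79, 3.14, 3.14, 3.14].

INTERFACE

Orientations are given as [roll, pitch, yaw] about the fixed x, y, z axes, in that order (R = Rz(yaw) Ry(pitch) Rx(roll)).
In Python, from rig import r gives the robot as it stands.
- The arm moves only by the tool carry_out, never from a script. Its argument "targets" is a list of rows, each an object with "dp": the shift along the tool's x, y, z in mm, a list of three; "yaw": the turn about the tool's z in degrees. A call has 1 to 12 rows; each row is the pose to reach, as a shift and turn from the pose commanded when the call began, along the tool's axes at that moment; what a row does not reach only later rows make up. A row lasts 1/8 s, in which the tool goes at most 62.5 mm and 10.7 degrees, less where a joint would pass 70% of its speed; a pose out of reach is approached as far as the arm can. A call with a gripper value outside its range is refused whole. "fingers" is the opening, from -1 (shut) to 1 (fully open), so that 0 is half open, set as the call begins (left out, the last holds). The fingers move at their own pace and stop on an object; "grip_force" is the grip in N (left out, the last holds). Time passes only in rows, so rows that repeat a pose let the fingers close. It gives the time, the measured TCP pose, the force, the opening and the grip force at its end, in the units of the state.
- r.sense(): the state, without advancing time (a new reading comes with each control period).
- r.grab_frame(name): name is "side" or "top"; returns the picture (384x512x3 uint8, red, green, blue); there is no depth.
- r.get_calibration(name): a dict with "fx", "fy", "cx", "cy" (pixels), "rvec" (rotation vector, rad) and "tvec" (3), from world to camera coordinates, as OpenCV has them. Camera axes: x right, y down, z forward; pixel columns grow to the right and rows downward; lengths in mm; the calibration is good to about 2 mm. A picture is of the moment at which its call begins. get_calibration takes no time and is no camera call.
- r.sign_off(): hands the job in; it is judged then, once.
The state is a dict: "clock": time; "qpos": joint angles; "qvel": joint speeds; "joint_efforts": joint torques, N m; "eef_pos": TCP position; "tcp_rot": TCP orientation; "contact_force": force on the tool from outside, world axes, zero at the start; "wrist_torque": the same for the moment, N m; "opening": opening from 0.0 (shut) to 1.0 (fully open); "grasp_force": force on a finger pad.
Only numpy, scipy, OpenCV 4.12 (cv2) and the standard library are available. Lean on these libraries where they do the work, as an engineer would, in place of code of your own. Each camera call takes 0.05 s, during which the arm holds its last target. There are 200 camera calls.

## Working session

There is one attempt and no reset: what is moved stays moved. The work goes in short steps, Python scripts to look and compute and a tool call to move; the robot and the scene stay as the last step left them, time stands still between calls to the robot, and variables do not carry over. Pictures are saved under pics/ and viewed, at most 10 in all, crops included, and the job is handed in when it is done.

Besides the shell and the picture viewer there is one more tool, called by a JSON object that holds its "op" and its "data", one argument or row to a line. carry_out: Moves the arm, as the interface text tells. Its arguments: {"type":"object","properties":{"targets":{"type":"array","items":{"type":"object","properties":{"dp":{"type":"array","items":{"type":"number"}},"yaw":{"type":"number"}}}},"fingers":{"type":"number"},"grip_force":{"type":"number"}},"required":["targets"]}

```bash
mkdir -p pics; ls
python3 - <<'E'
from rig import r
import cv2
for n in("side","top"):
    cv2.imwrite(f"pics/{n}0.png",r.grab_frame(n)[:,:,::-1])
    print(r.get_calibration(n))
print(r.sense(),r.tip_reach)
E
```

```text
pics
{'fx': 481.65839811209594, 'fy': 481.65839811209594, 'cx': 258.54773836865024, 'cy': 194.59375532561774, 'rvec': array([ 2.15982793, -0.05085885,  0.03193089]), 'tvec': array([-497.93436443,   35.97035475, 1475.87301509])}
{'fx': 486.9802534709137, 'fy': 486.9802534709137, 'cx': 254.00338156213317, 'cy': 192.15157753864955, 'rvec': array([ 2.08424763, -2.13225386,  0.18241238]), 'tvec': array([  -1.84958116,  495.97619886, 1230.63593891])}
{'clock': 0.1, 'qpos': array([ 1.33861924e+00,  3.53598439e-01,  1.63405064e+00, -2.28860337e-06,
        1.15519078e+00, -2.40996412e-03]), 'qvel': array([ 0.00059682, -0.00235386, -0.00084587, -0.00104153, -0.0004474 ,
        0.00096453]), 'joint_efforts': array([-9.35098760e-04, -6.06366205e+01, -3.42818391e+01, -9.08814741e-05,
        3.89150940e-03, -3.60924943e-06]), 'eef_pos': array([142.25661216, 608.17397837, 238.6284375 ]), 'tcp_rot': array([-3.14034545e+00, -9.13095832e-07,  2.91182646e+00]), 'contact_force': array([ 0.51560422, -0.11292714, -0.85378144]), 'wrist_torque': array([ 0.0397659 ,  0.04535888, -0.01442187]), 'grasp_force': 0.0, 'opening': 0.9980780215102142} 8.0
```

View pics/top0.png

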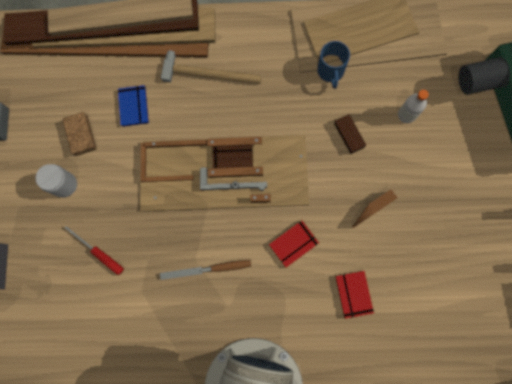

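View pics/side0.png

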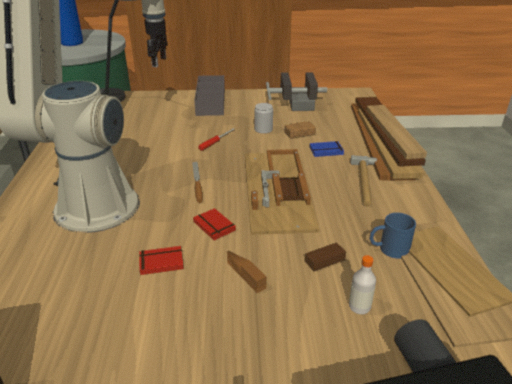

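The top view shows the jig board spanning about (138,138)–(308,208). The open end is at the left, so jig +y is image left. The dark panel is at (233,157), the grey catch at (200–267,185), and the stop block at (260,198). The wedge is at (352,225)–(395,193) and the offcut at (350,133). The blue panel (132,105) and the red ones (293,243) and (354,294) are decoys; the dark one in the jig is the one meant. I'll confirm that in a crop.

```bash
cat > h.py <<'E'
import numpy as np,cv2
from rig import r
def cam(n):
    c=r.get_calibration(n);K=np.array([[c['fx'],0,c['cx']],[0,c['fy'],c['cy']],[0,0,1]])
    return K,cv2.Rodrigues(c['rvec'])[0],c['tvec']
def cast(n,uv,z):
    K,R,t=cam(n);uv=np.atleast_2d(np.array(uv,float))
    d=(R.T@np.linalg.inv(K)@np.c_[uv,np.ones(len(uv))].T).T;o=-R.T@t
    return o+d*((z-o[2])/d[:,2])[:,None]
def proj(n,P):
    K,R,t=cam(n);q=(K@(R@np.atleast_2d(np.array(P,float)).T+t[:,None])).T
    return q[:,:2]/q[:,2:]
def crop(img,x0,y0,x1,y1,s,name):
    cv2.imwrite(f"pics/{name}.png",cv2.resize(img[y0:y1,x0:x1,::-1],None,fx=s,fy=s,interpolation=cv2.INTER_CUBIC))
def big(m):
    c=max(cv2.findContours(m.astype(np.uint8),0,2)[0],key=cv2.contourArea);return c
E
python3 - <<'E'
from h import *
im=r.grab_frame("top");crop(im,130,120,410,240,2.85,"c1")
hsv=cv2.cvtColor(im,cv2.COLOR_RGB2HSV).astype(int)
for n,p in dict(wedge=(207,375),panel=(157,233),catch=(186,235),block=(198,260),board=(160,290),bench=(225,290),fence=(178,170)).items():print(n,im[p],hsv[p])
E
```

```text
wedge [113  77  48] [ 13 147 113]
panel [60 36 24] [ 10 153  60]
catch [96 97 95] [45  5 97]
block [118  80  50] [ 13 147 118]
board [141 116  79] [ 18 112 141]
bench [114  94  69] [ 17 101 114]
fence [121  84  52] [ 14 145 121]
```

View pics/c1.png

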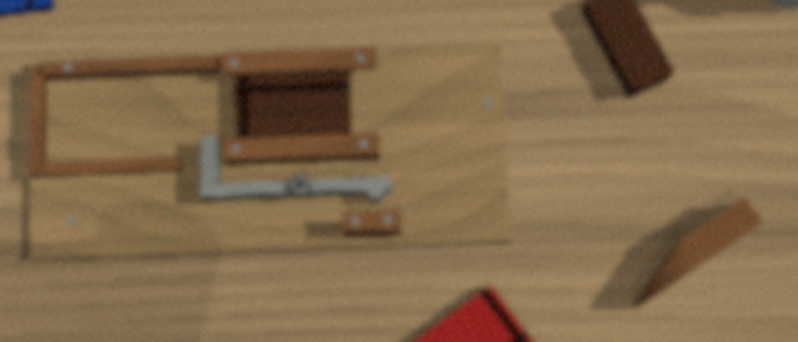

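The crop confirms the dark grooved panel in the channel at crop (240–350, 72–137). It also shows the catch with its pin at (298,185), the stop block at (343–400, 210–233) and the offcut at (628,45). The wedge's thick end is at (752,210) and its nose at (640,303).

Run:
```python
from h import *
pts=[((-135,-215,12),(508,240)),((60,-215,12),(499,45)),((-135,240,12),(27,253)),((-108,-112,47),(400,210)),((-126,-58,47),(343,233)),
((-32,-95,38.5),(378,137)),((32,-95,38.5),(374,68)),((32,52,38.5),(220,72)),((-32,52,38.5),(222,140)),((-80,-20,39),(298,185))]
J=np.array([p[0] for p in pts],float);W=np.array([cast("top",np.array(p[1])/2.85+[130,120],p[0][2])[0] for p in pts])
a,b=J[:,:2],W[:,:2];ac,bc=a.mean(0),b.mean(0);H=(a-ac).T@(b-bc)
th=np.arctan2(H[0,1]-H[1,0],H[0,0]+H[1,1]);R=np.array([[np.cos(th),-np.sin(th)],[np.sin(th),np.cos(th)]]);t=bc-R@ac
print("jig",t,th,"res\n",(b-(a@R.T+t)).round(1))
pb=cast("top",np.array([[350,75],[350,133]])/2.85+[130,120],30)[:,:2];print("panel back jig",(pb-t)@R)
np.savez("jig.npz",t=t,th=th)
im=r.grab_frame("top");hsv=cv2.cvtColor(im,cv2.COLOR_RGB2HSV).astype(int)
m=(hsv[...,1]>122)&(hsv[...,2]>75)&(hsv[...,0]<16);m[:180]=0;m[240:]=0;m[:,:340]=0;m[:,410:]=0
c=big(m);print(cv2.contourArea(c));h=cv2.approxPolyDP(c,1.5,True)[:,0];print(h.tolist());print(cast("top",h,40).round(0)[:,:2].tolist())
# refine via hand-picked
for n,p,z in[("nose top",(640,303),40),("thick low corner",(761,220),40),("thick upper corner",(742,199),40),("shoulder",(680,241),40)]:print(n,cast("top",np.array(p)/2.85+[130,120],z).round(1))
```

```text
jig [597.93563883  57.90827519] 0.0030273864680558393 res
 [[ 2.8  0.3]
 [-0.6  0.4]
 [ 2.9  0.4]
 [ 0.6 -1.5]
 [-1.4 -2.5]
 [-3.4 -0.1]
 [-0.1  1.9]
 [ 0.5  1.1]
 [-2.  -0.5]
 [ 0.6  0.7]]
panel back jig [[ 28.29681859 -70.0759668 ]
 [-28.62518859 -68.77381295]]
384.0
[[392, 191], [389, 190], [370, 202], [359, 216], [360, 220], [358, 223], [393, 200], [396, 196]]
[[491.0, -376.0], [494.0, -368.0], [464.0, -316.0], [427.0, -285.0], [417.0, -287.0], [409.0, -281.0], [467.0, -376.0], [478.0, -385.0]]
nose top [[ 400.6 -272.1   40. ]]
thick low corner [[ 474.6 -387.3   40. ]]
thick upper corner [[ 494.7 -371.5   40. ]]
shoulder [[ 456.8 -312.    40. ]]
```

Wedge pose: origin about (459,-337), x axis at about 122.5°. Moving above its thick end now.

{"op": "carry_out", "data": {
  "targets": [
    {"dp": [-548, -872, 90], "yaw": 44},
    {"dp": [-548, -872, 90], "yaw": 44},
    {"dp": [-548, -872, 90], "yaw": 44},
    {"dp": [-548, -872, 90], "yaw": 44},
    {"dp": [-548, -872, 90], "yaw": 44},
    {"dp": [-548, -872, 90], "yaw": 44},
    {"dp": [-548, -872, 90], "yaw": 44},
    {"dp": [-548, -872, 90], "yaw": 44},
    {"dp": [-548, -872, 90], "yaw": 44},
    {"dp": [-548, -872, 90], "yaw": 44},
    {"dp": [-548, -872, 90], "yaw": 44},
    {"dp": [-548, -872, 90], "yaw": 44}
  ],
  "fingers": 1,
  "grip_force": 40
}}

```text
clock: 1.7
eef_pos: [385.8, -100.2, 174.1]
tcp_rot: [3.141, 0.001, 2.143]
contact_force: [1.5, 0.9, 0.9]
opening: 1.006
grasp_force: 0.0
```

```bash
cat >> h.py <<'E'
def d(x,y,z,deg):
    s=r.sense();p=s['tcp_rot'][2];e=np.array([x,y,z])-s['eef_pos']
    X=np.array([np.cos(p),np.sin(p)]);Y=np.array([X[1],-X[0]])
    print("t",s['clock'].__round__(2),"pos",s['eef_pos'].round(1),"psi",np.degrees(p).round(1),"F",s['contact_force'].round(1),"open",round(s['opening'],3),"gf",round(s['grasp_force'],1))
    print("dp",(X@e[:2]).round(1),(Y@e[:2]).round(1),(-e[2]).round(1),"yaw",round((np.degrees(p)-deg+180)%360-180,1))
def jw(x,y):
    J=np.load("jig.npz");c,s=np.cos(J['th']),np.sin(J['th']);return J['t'][0]+c*x-s*y,J['t'][1]+s*x+c*y
E
python3 -c "
from h import *
d(477.3,-365.7,130,122.5)"
```

```text
t 1.7 pos [ 385.8 -100.2  174.1] psi 122.8 F [1.5 0.9 0.9] open 1.006 gf 0.0
dp -272.7 -66.8 44.1 yaw 0.3
```

{"op": "carry_out", "data": {
  "targets": [
    {"dp": [-260, -64, 40], "yaw": 0},
    {"dp": [-260, -64, 40], "yaw": 0},
    {"dp": [-260, -64, 40], "yaw": 0},
    {"dp": [-260, -64, 40], "yaw": 0},
    {"dp": [-260, -64, 40], "yaw": 0},
    {"dp": [-260, -64, 40], "yaw": 0},
    {"dp": [-260, -64, 40], "yaw": 0}
  ]
}}

```text
clock: 2.58
eef_pos: [471.9, -349.6, 133.9]
tcp_rot: [-3.141, -0.001, 2.144]
contact_force: [0.4, -0.5, 1.5]
opening: 0.997
grasp_force: 0.0
```

```bash
python3 -c "
from h import *
d(477.3,-365.7,20,122.5)
im=r.grab_frame('side');crop(im,190,200,340,310,5,'c2')"
```

```text
t 2.58 pos [ 471.9 -349.6  133.9] psi 122.9 F [ 0.4 -0.5  1.5] open 0.997 gf 0.0
dp -16.5 -4.2 113.9 yaw 0.4
```

View pics/c2.png

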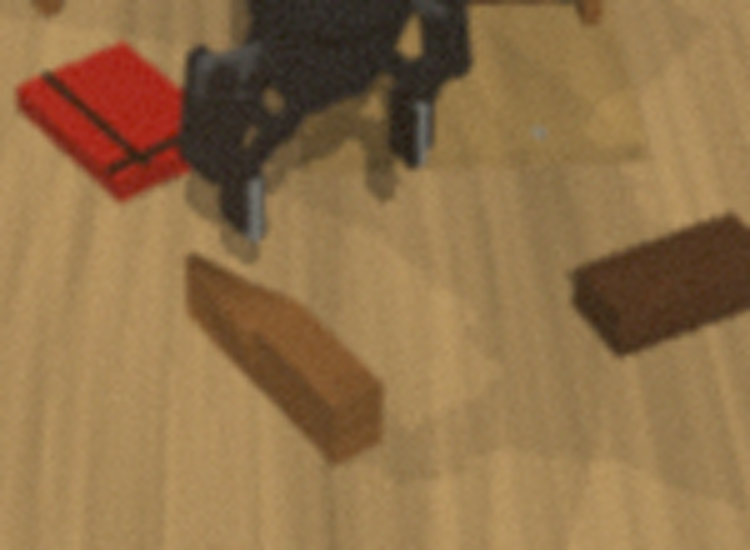

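The side crop shows the wedge upright. The thick end's bottom corner is at (333,463), its top corners are at (330,405) and (382,382), and the nose tip is at (187,255). The open jaws are above and behind it.

```bash
python3 -c "
from h import *
for p,z in [((333,463),0),((330,405),40),((382,382),40),((187,255),40),((188,312),0)]: print(p,z,cast('side',np.array(p)/5+[190,200],z).round(1))
"
```

```text
(333, 463) 0 [[ 474.8 -386.6    0. ]]
(330, 405) 40 [[ 473.3 -387.9   40. ]]
(382, 382) 40 [[ 499.1 -373.2   40. ]]
(187, 255) 40 [[ 404.5 -274.9   40. ]]
(188, 312) 0 [[ 403.7 -273.8   -0. ]]
```

{"op": "carry_out", "data": {
  "targets": [
    {"dp": [-17, -4, 0], "yaw": 0.5},
    {"dp": [-17, -4, 50], "yaw": 0.5},
    {"dp": [-17, -4, 90], "yaw": 0.5},
    {"dp": [-17, -4, 114], "yaw": 0.5},
    {"dp": [-17, -4, 114], "yaw": 0.5},
    {"dp": [-17, -4, 114], "yaw": 0.5},
    {"dp": [-17, -4, 114], "yaw": 0.5}
  ]
}}

```text
clock: 3.5
eef_pos: [479.4, -368.3, 21.5]
tcp_rot: [3.141, 0.002, 2.135]
contact_force: [0.3, 0.1, 0.2]
opening: 0.997
grasp_force: 0.0
```

{"op": "carry_out", "data": {
  "targets": [
    {"dp": [0, 0, 0]},
    {"dp": [0, 0, 0]},
    {"dp": [0, 0, 0]},
    {"dp": [0, 0, 0]},
    {"dp": [0, 0, 0]},
    {"dp": [0, 0, 0]},
    {"dp": [0, 0, 0]},
    {"dp": [0, 0, 0]}
  ],
  "fingers": -1,
  "grip_force": 40
}}

```text
schema error: expected keys dp, yaw
```

```bash
python3 -c "
from h import *
x,y=jw(-93.5,-180-34)
print(x,y)
d(x,y,80,90.2)"
```

```text
505.0839270092478 -156.37380435408858
t 3.5 pos [ 479.4 -368.3   21.5] psi 122.3 F [0.3 0.1 0.2] open 0.997 gf 0.0
dp 165.3 135.1 -58.5 yaw 32.1
```

{"op": "carry_out", "data": {
  "targets": [
    {"dp": [2, 0, 0], "yaw": 0},
    {"dp": [2, 0, 0], "yaw": 0},
    {"dp": [2, 0, 0], "yaw": 0},
    {"dp": [2, 0, 0], "yaw": 0},
    {"dp": [2, 0, 0], "yaw": 0},
    {"dp": [2, 0, 0], "yaw": 0},
    {"dp": [2, 0, 0], "yaw": 0},
    {"dp": [2, 0, 0], "yaw": 0}
  ],
  "fingers": -1,
  "grip_force": 40
}}

```text
clock: 4.5
eef_pos: [477.5, -366.0, 20.3]
tcp_rot: [3.141, 0.0, 2.135]
contact_force: [-0.6, 0.8, 5.7]
opening: 0.333
grasp_force: 39.8
```

```bash
python3 -c "
from h import *
x,y=jw(-93.5,-205-34)
print(x,y)
d(x,y,80,90.2)"
```

```text
505.1596115553401 -181.37368979081575
t 4.5 pos [ 477.5 -366.    20.3] psi 122.3 F [-0.6  0.8  5.7] open 0.333 gf 39.8
dp 141.2 122.1 -59.7 yaw 32.1
```

{"op": "carry_out", "data": {
  "targets": [
    {"dp": [0, 0, -50], "yaw": 0},
    {"dp": [40, 35, -60], "yaw": 10},
    {"dp": [80, 70, -60], "yaw": 20},
    {"dp": [115, 100, -60], "yaw": 28},
    {"dp": [141, 122, -60], "yaw": 32.1},
    {"dp": [141, 122, -60], "yaw": 32.1},
    {"dp": [141, 122, -60], "yaw": 32.1},
    {"dp": [141, 122, -60], "yaw": 32.1},
    {"dp": [141, 122, -60], "yaw": 32.1}
  ]
}}

```text
clock: 5.62
eef_pos: [504.9, -182.3, 79.9]
tcp_rot: [-3.142, 0.0, 1.574]
contact_force: [-0.6, 0.0, -1.4]
opening: 0.332
grasp_force: 40.0
```

```bash
python3 -c "
from h import *
x,y=jw(-93.5,-205-34)
d(x,y,34,90.2)
im=r.grab_frame('side');crop(im,215,140,335,240,6,'c3')"
```

```text
t 5.62 pos [ 504.9 -182.3   79.9] psi 90.2 F [-0.6  0.  -1.4] open 0.332 gf 40.0
dp 0.9 0.3 45.9 yaw -0.0
```

View pics/c3.png

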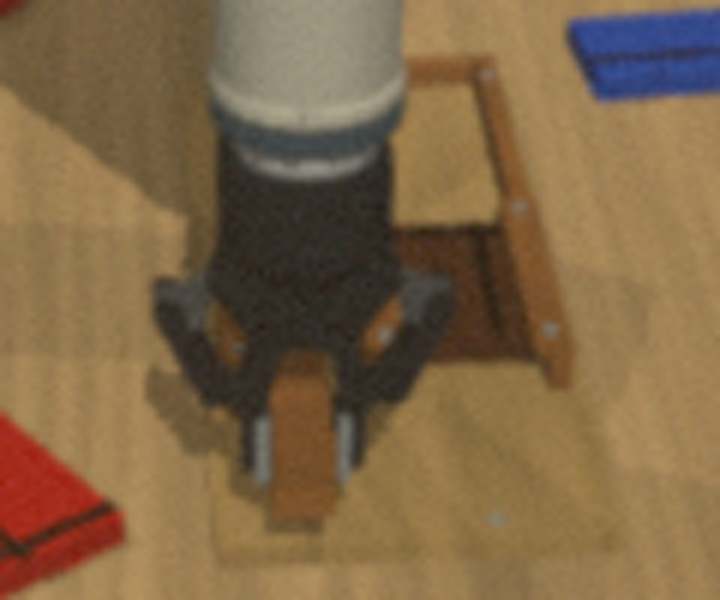

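The side crop shows the wedge held square, at (300,430), level behind the gap, with the block and catch hidden behind the hand. I'll lower it to just above the board and slide the nose 5 mm past the pad crown, centred in the gap.

```bash
python3 -c "
from h import *
d(*jw(-89.5,-204),33.5,90.2)"
```

```text
t 5.67 pos [ 504.9 -182.2   79.9] psi 90.2 F [-0.7  0.  -1.6] open 0.33 gf 40.0
dp 35.8 4.3 46.4 yaw -0.0
```

{"op": "carry_out", "data": {
  "targets": [
    {"dp": [0, 4, 20], "yaw": 0},
    {"dp": [0, 4, 40], "yaw": 0},
    {"dp": [0, 4, 46], "yaw": 0},
    {"dp": [0, 4, 46], "yaw": 0},
    {"dp": [10, 4, 46], "yaw": 0},
    {"dp": [20, 4, 46], "yaw": 0},
    {"dp": [30, 4, 46], "yaw": 0},
    {"dp": [36, 4, 46], "yaw": 0},
    {"dp": [36, 4, 47], "yaw": 0},
    {"dp": [36, 4, 47], "yaw": 0}
  ]
}}

```text
clock: 6.92
eef_pos: [509.0, -145.6, 33.0]
tcp_rot: [3.141, 0.0, 1.575]
contact_force: [0.3, 0.6, -0.2]
opening: 0.334
grasp_force: 39.4
```

```bash
python3 -c "
from h import *
d(*jw(-89.5,-204),32.5,90.2)"
```

```text
t 6.92 pos [ 509.  -145.6   33. ] psi 90.2 F [ 0.3  0.6 -0.2] open 0.334 gf 39.4
dp -0.8 0.1 0.5 yaw 0.0
```

{"op": "carry_out", "data": {
  "targets": [
    {"dp": [0, 0, 0.5], "yaw": 0},
    {"dp": [0, 0, 0.5], "yaw": 0},
    {"dp": [0, 0, 0.5], "yaw": 0},
    {"dp": [0, 0, 0.5], "yaw": 0},
    {"dp": [0, 0, 0.5], "yaw": 0},
    {"dp": [0, 0, -30], "yaw": 0},
    {"dp": [0, 0, -60], "yaw": 0},
    {"dp": [-20, 0, -60], "yaw": 0},
    {"dp": [-45, 0, -60], "yaw": 0},
    {"dp": [-45, 0, -60], "yaw": 0}
  ],
  "fingers": 0.3
}}

```text
clock: 8.18
eef_pos: [508.8, -192.1, 92.3]
tcp_rot: [-3.141, 0.0, 1.573]
contact_force: [-0.5, 0.4, 0.1]
opening: 0.652
grasp_force: 0.0
```

{"op": "carry_out", "data": {
  "targets": [
    {"dp": [0, -4, 0], "yaw": 0},
    {"dp": [0, -4, 0], "yaw": 0},
    {"dp": [0, -4, 0], "yaw": 0},
    {"dp": [0, -4, 0], "yaw": 0},
    {"dp": [0, -4, 20], "yaw": 0},
    {"dp": [0, -4, 45], "yaw": 0},
    {"dp": [0, -4, 65], "yaw": 0},
    {"dp": [0, -4, 65], "yaw": 0},
    {"dp": [0, -4, 65], "yaw": 0}
  ],
  "fingers": -1
}}

```text
clock: 9.3
eef_pos: [505.5, -190.5, 28.6]
tcp_rot: [3.141, 0.0, 1.575]
contact_force: [0.4, 0.5, -0.2]
opening: 0.002
grasp_force: 0.0
```

```bash
python3 -c "
from h import *
d(*jw(-93.5,-148-11),27,90.2)
im=r.grab_frame('top');crop(im,190,120,350,240,5,'c4')"
```

```text
t 9.3 pos [ 505.5 -190.5   28.6] psi 90.2 F [ 0.4  0.5 -0.2] open 0.002 gf 0.0
dp 89.2 -0.2 1.6 yaw 0.0
```

View pics/c4.png

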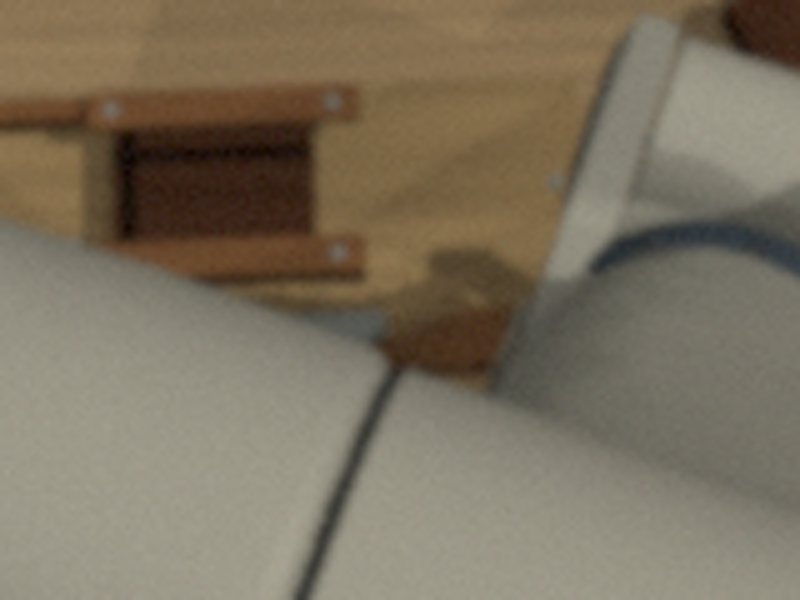

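The arm hides most of the gap. The wedge is visible at (390–500, 310–370) beside the grey tail at (350,325), standing as it was left. I'll push slowly and watch the force.

{"op": "carry_out", "data": {
  "targets": [
    {"dp": [6, 0, 1], "yaw": 0},
    {"dp": [12, 0, 1], "yaw": 0},
    {"dp": [16, 0, 1], "yaw": 0},
    {"dp": [20, 0, 1], "yaw": 0},
    {"dp": [24, 0, 1], "yaw": 0},
    {"dp": [28, 0, 1], "yaw": 0},
    {"dp": [32, 0, 1], "yaw": 0},
    {"dp": [36, 0, 1], "yaw": 0},
    {"dp": [40, 0, 1], "yaw": 0}
  ]
}}

```text
clock: 10.48
eef_pos: [505.2, -151.3, 27.2]
tcp_rot: [3.141, 0.002, 1.576]
contact_force: [-1.3, -8.1, 0.8]
opening: -0.004
grasp_force: 4.5
```

{"op": "carry_out", "data": {
  "targets": [
    {"dp": [3, 0, 0], "yaw": 0},
    {"dp": [6, 0, 0], "yaw": 0},
    {"dp": [9, 0, 0], "yaw": 0},
    {"dp": [12, 0, 0], "yaw": 0},
    {"dp": [15, 0, 0], "yaw": 0}
  ]
}}

```text
clock: 11.1
eef_pos: [504.7, -136.3, 27.1]
tcp_rot: [-3.142, 0.001, 1.576]
contact_force: [-1.9, -9.3, 1.9]
opening: -0.001
grasp_force: 4.7
```

{"op": "carry_out", "data": {
  "targets": [
    {"dp": [3, 0, 0], "yaw": 0},
    {"dp": [6, 0, 0], "yaw": 0},
    {"dp": [9, 0, 0], "yaw": 0},
    {"dp": [12, 0, 0], "yaw": 0},
    {"dp": [15, 0, 0], "yaw": 0},
    {"dp": [18, 0, 0], "yaw": 0}
  ]
}}

```text
clock: 11.85
eef_pos: [504.2, -118.3, 27.0]
tcp_rot: [-3.141, 0.001, 1.576]
contact_force: [-3.2, -9.2, 3.0]
opening: -0.003
grasp_force: 5.0
```

{"op": "carry_out", "data": {
  "targets": [
    {"dp": [3, 0, 0], "yaw": 0},
    {"dp": [6, 0, 0], "yaw": 0},
    {"dp": [9, 0, 0], "yaw": 0},
    {"dp": [12, 0, 0], "yaw": 0},
    {"dp": [14, 0, 0], "yaw": 0},
    {"dp": [16, 0, 0], "yaw": 0},
    {"dp": [16, 0, 0], "yaw": 0}
  ]
}}

```text
clock: 12.72
eef_pos: [504.0, -101.8, 27.0]
tcp_rot: [-3.14, 0.001, 1.575]
contact_force: [-2.1, -4.7, 2.6]
opening: -0.002
grasp_force: 2.5
```

{"op": "carry_out", "data": {
  "targets": [
    {"dp": [-8, 0, 0], "yaw": 0},
    {"dp": [-20, 0, 0], "yaw": 0},
    {"dp": [-20, 0, -50], "yaw": 0},
    {"dp": [-20, 0, -100], "yaw": 0},
    {"dp": [-40, -50, -200], "yaw": 0},
    {"dp": [-60, -94, -250], "yaw": 0},
    {"dp": [-60, -94, -250], "yaw": 0},
    {"dp": [-60, -94, -250], "yaw": 0},
    {"dp": [-60, -94, -250], "yaw": 0},
    {"dp": [-60, -94, -250], "yaw": 0}
  ]
}}

```text
clock: 13.98
eef_pos: [410.8, -161.6, 275.8]
tcp_rot: [-3.14, -0.001, 1.575]
contact_force: [-0.3, -0.2, -0.6]
opening: 0.005
grasp_force: 0.0
```

```bash
python3 -c "
from h import *
d(*jw(0,-97),25,90.2)
a=r.grab_frame('side')[130:250,210:340,::-1];b=r.grab_frame('top')[120:240,190:320,::-1]
cv2.imwrite('pics/c5.png',cv2.resize(np.hstack([a,b]),None,fx=3,fy=3,interpolation=2))"
```

```text
t 13.97 pos [ 410.8 -161.6  275.8] psi 90.2 F [-0.3 -0.2 -0.6] open 0.005 gf 0.0
dp 121.7 187.9 250.8 yaw 0.0
```

View pics/c5.png

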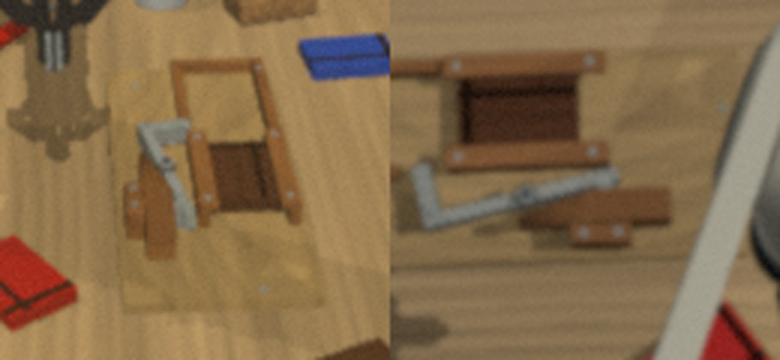

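The wedge is home against the block and the catch is swung open by about 0.22 rad. In the top half-picture the bar runs from (430,218) to (612,175) and the tooth at (420,170) is clear of the channel. The panel is still in the channel. Next I'll go behind it.

{"op": "carry_out", "data": {
  "targets": [
    {"dp": [40, 60, 0], "yaw": 0},
    {"dp": [80, 120, 40], "yaw": 0},
    {"dp": [119, 188, 90], "yaw": 0},
    {"dp": [119, 188, 150], "yaw": 0},
    {"dp": [119, 188, 200], "yaw": 0},
    {"dp": [119, 188, 200], "yaw": 0},
    {"dp": [119, 188, 200], "yaw": 0},
    {"dp": [119, 188, 200], "yaw": 0}
  ]
}}

```text
clock: 15.08
eef_pos: [598.9, -42.1, 77.6]
tcp_rot: [3.141, 0.0, 1.575]
contact_force: [-0.3, 0.0, 0.7]
opening: 0.003
grasp_force: 0.0
```

```bash
python3 -c "
from h import *
d(*jw(0,-97),25,90.2)"
```

```text
t 15.07 pos [598.9 -42.1  77.6] psi 90.2 F [-0.3  0.   0.7] open 0.003 gf 0.0
dp 3.0 -0.6 52.6 yaw 0.0
```

{"op": "carry_out", "data": {
  "targets": [
    {"dp": [0, 0, 25], "yaw": 0},
    {"dp": [0, 0, 45], "yaw": 0},
    {"dp": [0, 0, 53], "yaw": 0},
    {"dp": [0, 0, 53], "yaw": 0},
    {"dp": [5, 0, 53], "yaw": 0},
    {"dp": [10, 0, 53], "yaw": 0},
    {"dp": [15, 0, 53], "yaw": 0},
    {"dp": [20, 0, 53], "yaw": 0},
    {"dp": [25, 0, 53], "yaw": 0},
    {"dp": [30, 0, 53], "yaw": 0},
    {"dp": [35, 0, 53], "yaw": 0},
    {"dp": [40, 0, 53], "yaw": 0}
  ]
}}

```text
clock: 16.58
eef_pos: [598.3, -1.8, 24.0]
tcp_rot: [-3.142, 0.0, 1.575]
contact_force: [-0.3, -0.2, 0.8]
opening: -0.001
grasp_force: 0.4
```

{"op": "carry_out", "data": {
  "targets": [
    {"dp": [6, 0, 0], "yaw": 0},
    {"dp": [12, 0, 0], "yaw": 0},
    {"dp": [18, 0, 0], "yaw": 0},
    {"dp": [24, 0, 0], "yaw": 0},
    {"dp": [30, 0, 0], "yaw": 0},
    {"dp": [36, 0, 0], "yaw": 0}
  ]
}}

```text
clock: 17.32
eef_pos: [598.1, 34.3, 24.0]
tcp_rot: [-3.142, 0.0, 1.575]
contact_force: [-0.3, -1.5, 0.9]
opening: 0.001
grasp_force: 0.4
```

{"op": "carry_out", "data": {
  "targets": [
    {"dp": [6, 0, 0], "yaw": 0},
    {"dp": [12, 0, 0], "yaw": 0},
    {"dp": [18, 0, 0], "yaw": 0},
    {"dp": [24, 0, 0], "yaw": 0},
    {"dp": [30, 0, 0], "yaw": 0},
    {"dp": [36, 0, 0], "yaw": 0},
    {"dp": [42, 0, 0], "yaw": 0},
    {"dp": [48, 0, 0], "yaw": 0},
    {"dp": [54, 0, 0], "yaw": 0},
    {"dp": [60, 0, 0], "yaw": 0}
  ]
}}

```text
clock: 18.58
eef_pos: [597.9, 94.3, 24.0]
tcp_rot: [-3.142, 0.0, 1.575]
contact_force: [-0.6, 0.4, 1.0]
opening: 0.004
grasp_force: 0.4
```

{"op": "carry_out", "data": {
  "targets": [
    {"dp": [6, 0, 0], "yaw": 0},
    {"dp": [12, 0, 0], "yaw": 0},
    {"dp": [18, 0, 0], "yaw": 0},
    {"dp": [24, 0, 0], "yaw": 0},
    {"dp": [30, 0, 0], "yaw": 0},
    {"dp": [36, 0, 0], "yaw": 0},
    {"dp": [42, 0, 0], "yaw": 0},
    {"dp": [48, 0, 0], "yaw": 0},
    {"dp": [54, 0, 0], "yaw": 0},
    {"dp": [58, 0, 0], "yaw": 0},
    {"dp": [58, 0, 0], "yaw": 0}
  ]
}}

```text
clock: 19.95
eef_pos: [597.7, 152.3, 24.0]
tcp_rot: [3.142, -0.0, 1.575]
contact_force: [0.8, -0.0, -0.2]
opening: 0.001
grasp_force: 0.0
```

Back off, lift clear, move aside and look.

{"op": "carry_out", "data": {
  "targets": [
    {"dp": [-15, 0, 0], "yaw": 0},
    {"dp": [-15, 0, 0], "yaw": 0},
    {"dp": [-15, 0, -50], "yaw": 0},
    {"dp": [-15, 0, -110], "yaw": 0},
    {"dp": [-15, 0, -170], "yaw": 0},
    {"dp": [30, -50, -230], "yaw": 0},
    {"dp": [80, -100, -260], "yaw": 0},
    {"dp": [130, -130, -260], "yaw": 0},
    {"dp": [180, -150, -260], "yaw": 0},
    {"dp": [230, -150, -260], "yaw": 0},
    {"dp": [230, -150, -260], "yaw": 0},
    {"dp": [230, -150, -260], "yaw": 0}
  ]
}}

```text
clock: 21.45
eef_pos: [446.5, 381.2, 283.6]
tcp_rot: [-3.141, 0.001, 1.576]
contact_force: [0.7, -0.0, 0.3]
opening: 0.001
grasp_force: 0.0
```

```bash
python3 -c "
from h import *
b=r.grab_frame('top')
crop(b,120,110,320,230,4,'c6')
print(r.sense()['clock'],r.sense()['contact_force'].round(1))"
```

```text
21.5 [-0.6 -0.4  1.1]
```

View pics/c6.png

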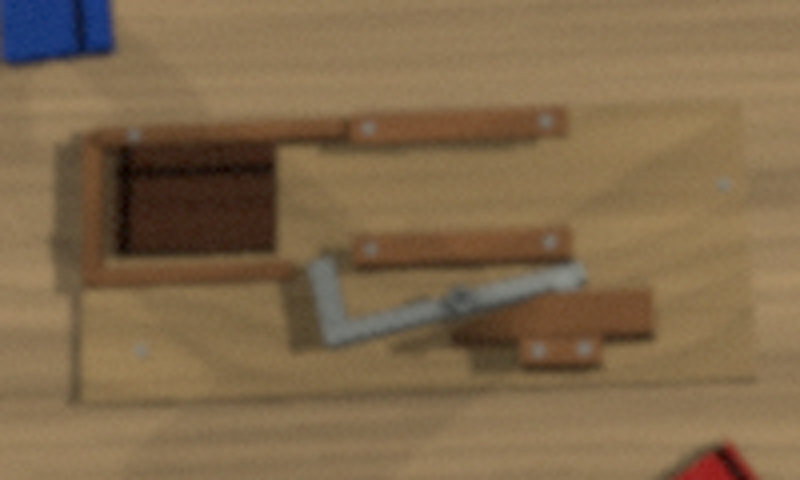

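The panel lies flat on the open end at (115–276, 145–255), past the tooth at (320,265) and just short of the end stop. The wedge is home and the catch is held open with the hand away.

```bash
python3 -c "
from rig import r
print(r.sign_off())"
```

```text
the job is handed in; nothing more can be done
None
```

I handed the job in at about 21.5 s: the wedge is home holding the catch open, the panel lies flat on the jig's open end just short of the end stop, and the arm never went near the offcut.

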